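# Start a thumbscrew in a threaded boss

### The arm

A 6-joint arm with a two-finger parallel gripper is mounted at the origin on a cart in front of the work surface, level with it; the furniture and walls round the work are solid. World frame = base frame: x ahead of the robot, y to its left, z up, the work surface at z = 0. Lengths are in m, angles in rad, forces in N, time in s.
With the tool pointing down it reaches from about 0.3 to 0.875 m from the base axis. Payload 6.4 kg.
Tool frame: the origin (TCP) lies midway between the tips of the shut fingers; the grasp point (between the pads) lies 19 mm behind it; y points along the fingers, z is the direction in which the jaws open and shut, and the axes are right-handed (so a half turn about y gives the same grasp; the last joint's range is limited). The gripper opens to 88 mm and grips with 3 to 60 N. Pads are 18 mm wide; open, the fingers measure 123 mm over their backs; the gripper's body (75 mm by 187 mm) begins 45 mm behind the grasp point.
Start: joints at [1.052, 0.181, 1.607, -0, 1.354, -0.206], TCP at [0.177, 0.547, 0.239] pointing down, gripper open.
Joint ranges: [-2.99, 2.99], [-0.89, 2.07], [0.3, 2.58], [-1.14, 4.28], [0, 2.63], [-3.12, 3.12]. Speed limits (rad/s): [2.57, 2.57, 3.01, 3.14, 3.14, 3.14].

### API

Orientations are given as a rotation vector (axis times angle).
In Python, from bench import env gives the robot as it stands.
- The arm moves only by the tool jog_arm, never from a script. Its argument "deltas" is a list of rows, each a list of 3 entries, a list of its own where there are three numbers: the finger opening in m, from 0 to 0.0881, then the shift along the tool's x, y, z in m, then the turn about the tool's y in rad. In form: [[fingers, [tx, ty, tz], yaw], ...]. A call has 1 to 8 rows; each row is the pose to reach, as a shift and turn from the pose commanded when the call began, along the tool's axes at that moment; what a row does not reach only later rows make up. A row lasts 1/12 s, in which the tool goes at most 41.7 mm and 7.16 degrees, less where a joint would pass 70% of its speed; a pose out of reach is approached as far as the arm can. A call with a gripper value outside its range is refused whole. The fingers move at their own pace and stop on an object; "squeeze" is the grip in N (left out, the last holds). Time passes only in rows, so rows that repeat a pose let the fingers close. It gives the time, the measured TCP pose, the force and the opening at its end, in the units of the state.
- env.sense(): the state, without advancing time (a new reading comes with each control period).
- env.capture(name): name is "scene" or "top"; returns (picture, depth): 384x512x3 uint8, red, green, blue; 384x512 float32, m along the optical axis (not along the pixel's ray), 0 where there is no reading.
- env.calibration(name): a dict with "K" (3x3 intrinsics, pixels), "rvec" (rotation vector, rad) and "tvec" (3), from world to camera coordinates, as OpenCV has them. Camera axes: x right, y down, z forward; pixel columns grow to the right and rows downward; lengths in m; the calibration is good to about 2 mm. A picture is of the moment at which its call begins. calibration takes no time and is no camera call.
- env.close_job(): hands the job in, once; it reports no verdict.
The state is a dict: "clock": time; "qpos": joint angles; "joint_vel": joint speeds; "joint_torque": joint torques, N m; "eef_pos": TCP position; "tcp_rot": TCP orientation; "ft_force": force on the tool from outside, world axes, zero at the start; "moment": the same for the moment, N m; "gripper_width": finger opening in m.
Only numpy, scipy, OpenCV 4.12 (cv2) and the standard library are available. Lean on these libraries where they do the work, as an engineer would, in place of code of your own. Each camera call takes 0.05 s, during which the arm holds its last target.

### The job

Pull the steel thumbscrew out of the wooden cup and set it tip down and upright in the threaded boss of the nut plate, so that its two lugs rest on the flat lands of the boss's mouth and not over the slots. Then turn it backward (anticlockwise from above) until you feel both lugs drop into the slots, and from there turn it forward (clockwise) one full turn, so that it is started in the thread but not screwed down to its end. Finish while still holding the screw's head in the gripper, and leave the eye loupe and the small white funnel where they are.

Things in the scene. Friction and masses are not known exactly. Their poses are not given: they have to be found in the camera images.
- screw_head (a point): Centre of the round knurled head (24 mm wide, 24 mm tall) of a loose steel thumbscrew that stands tip down in the cup; 98 mm long, about 0.15 kg. It lies on the axis, 86 mm above the tip: grip here, at any yaw. z runs up from tip to head, x along the two lugs, as does a dark line across the head's top. Shank 16 mm thick, its end tapered to 11 mm over the last 8 mm.
- screw_lugs (a point): Point on the screw's axis at the height of the undersides of its two thread lugs, 20 mm above the tip and 66 mm below the head's centre. The lugs stick out on both sides along x: 26 mm over both, each 4 mm wide and 4 mm tall.
- screw: The whole thumbscrew; its origin is the centre of its lower end.
- screw_tip (a point): Centre of the screw's lower end.
- cup_mouth (a point): Centre of the mouth of the fixed round wooden cup (48 mm wide, 64 mm tall, bore 31 mm, inner floor 58 mm below the mouth) in which the screw stands at the start with its head's centre 28 mm above the mouth.
- boss_mouth (a point): Centre of the mouth of the threaded boss, an upright steel tube 44 mm wide on a fixed 72 x 90 mm nut plate; mouth 66 mm above the bench, z up. Bore 18.4 mm: the shank goes in with 1.2 mm to spare all round and is then guided. Slots lie along +x and -x, the lands round y: with the screw's lugs along this point's y they rest on the lands, screw_lugs level with this point.
- eye_loupe: Black eye loupe, 41 mm wide, 30 mm tall, standing loose beyond the cup; not to be disturbed. Origin under its centre.
- funnel: Small white funnel, 45 mm wide, 32 mm tall, standing loose on its wide mouth beyond the nut plate; not to be disturbed. Origin under its centre.
- boss_slot (a point): A point in one of the mouth's two slots for the lugs, 12 mm from the centre along +x of boss_mouth; the other slot lies opposite. Each is 50 degrees wide. When the lugs come within about 11 degrees of the slots' middle the screw can drop about 9 mm. Turned further anticlockwise, the slot's wall stops it after a few degrees.
- boss_land (a point): A point on one of the mouth's two flat lands, 12 mm from the centre along -y of boss_mouth; the other lies opposite. A land is about 115 degrees long and begins clockwise (from above) of each slot. It ends at a small dog, 3 mm proud of it, that stops the lugs from turning on clockwise and forms the far wall of the next slot.
- boss_thread (a point): Point on the boss's axis where the thread starts, 8.75 mm below the mouth: screw_lugs is here when the lugs have dropped to the slots' middle. The thread is right-handed, two-start; it leads clockwise under the lands, 18 mm down in one turn, with 2 mm of play up and down, and ends after about 420 degrees. The screw does not turn down by its own weight: follow it down while turning.
Mind the look-alikes: they are no part of the job. What is shaped like the screw but turquoise is not meant.

How it is judged:
On the way, in this order (a step that is already met when the one before it is completed fails the run):
1. the screw is pulled out of the cup, its tip above the cup's mouth (z of screw_tip in the frame of cup_mouth above 0.002 m), for 0.1 s.
2. the screw is upright in the boss with its lugs on the lands, turned away from the slots (z of screw_lugs in the frame of boss_mouth between -0.002 and 0.0025 m and horizontal distance between screw_lugs and boss_mouth below 0.004 m and angle between screw_lugs's own z axis and vertical below 0.12 rad and angle between the x axis of screw_lugs and the x axis of boss_mouth, either way round above 0.24 rad), for 0.1 s.
3. the lugs have dropped into the slots (z of screw_lugs in the frame of boss_mouth between -0.0115 and -0.0055 m and horizontal distance between screw_lugs and boss_mouth below 0.004 m), for 0.1 s.
At the end, for the whole second after the job is handed in: The screw stands upright (within 7 degrees) in the boss, turned forward one turn (within 43 degrees) from the drop, its lugs 22.3 to 29.8 mm below the mouth in the thread, at rest, and the fingers still hold it with more than 3 N (angle between the x axis of screw_lugs and the x axis of boss_mouth, either way round below 0.75 rad and z of screw_lugs in the frame of boss_mouth between -0.0298 and -0.0223 m and horizontal distance between screw_lugs and boss_mouth below 0.004 m and angle between screw_lugs's own z axis and vertical below 0.12 rad and contact force between the fingers and screw above 3 N and linear speed of screw below 0.02 m/s); the arm keeps its last pose, push and grip.
It fails at once if the eye loupe is moved more than 20 mm (distance of eye_loupe from where it was at the start of the episode above 0.02 m).
It fails at once if the funnel is moved more than 20 mm (distance of funnel from where it was at the start of the episode above 0.02 m).
It also fails if it takes over 72 s, if anything falls off the work surface, if the arm or the gripper's body presses on something with over 40 N, if the wrist force passes 120 N, or if a joint passes its speed limit or range.

## Working session

There is one attempt and no reset: what is moved stays moved. The work goes in short steps, Python scripts to look and compute and a tool call to move; the robot and the scene stay as the last step left them, time stands still between calls to the robot, and variables do not carry over. Pictures are saved under pics/ and viewed, and the job is handed in when it is done.

Besides the shell and the picture viewer there is one more tool, called after ">>>" by a JSON object that holds its "op" and its "data", one argument or row to a line. jog_arm: Moves the arm, as the interface text tells. Its arguments: {"type":"object","properties":{"deltas":{"type":"array","items":{"type":"array"}},"squeeze":{"type":"number"}},"required":["deltas"]}

```bash
ls; mkdir -p pics; python3 - <<'E'
from bench import env
import cv2,numpy as np
s=env.sense();print(s)
for n in("scene","top"):
    p,d=env.capture(n);cv2.imwrite(f"pics/{n}0.png",p[:,:,::-1]);np.savez(f"/tmp/{n}0.npz",p=p,d=d)
    print(n,env.calibration(n))
E
```

```text
pics
{'clock': 0.0, 'qpos': array([ 1.05170863e+00,  1.81537236e-01,  1.60801022e+00, -2.62593293e-05,
        1.35380672e+00, -2.06307652e-01]), 'joint_vel': array([ 0.00101718,  0.00035423,  0.00062739,  0.00045283, -0.00138818,
       -0.00046815]), 'joint_torque': array([ 1.04050512e-03, -4.33878350e+01, -3.41844749e+01,  7.02545280e-02,
        3.85000266e-02, -1.47162427e-04]), 'eef_pos': array([0.17664978, 0.5466207 , 0.23781121]), 'tcp_rot': array([-1.55848065,  0.24600088, -0.24505344]), 'ft_force': array([0.50430238, 0.96679807, 0.40443845]), 'moment': array([-0.04931052, -0.00181529, -0.0016297 ]), 'gripper_width': 0.08771187118746862}
scene {'K': array([[478.65055969,   0.        , 255.3102415 ],
       [  0.        , 478.65055969, 192.54399352],
       [  0.        ,   0.        ,   1.        ]]), 'rvec': array([ 1.09559786, -2.47961431,  0.92365265]), 'tvec': array([0.36800203, 0.36872591, 0.63676449])}
top {'K': array([[370.77986173,   0.        , 258.80662461],
       [  0.        , 370.77986173, 191.24125647],
       [  0.        ,   0.        ,   1.        ]]), 'rvec': array([ 2.09945626, -2.11484814,  0.2220623 ]), 'tvec': array([0.00607349, 0.56839889, 0.8098238 ])}
```

View pics/scene0.png

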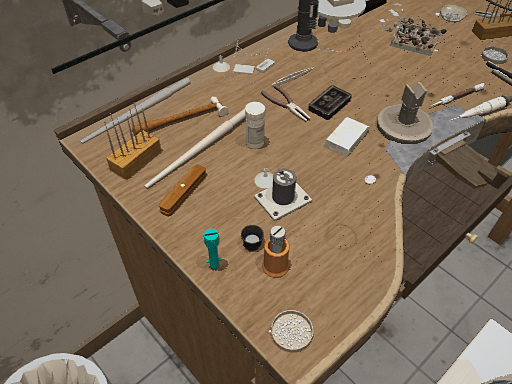

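View pics/top0.png

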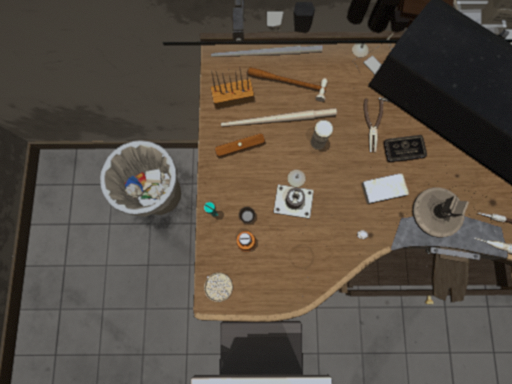

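The screw candidates are the steel head in the wooden cup (scene 277,233; top 245,240) and the turquoise look-alike (scene 211,240; top 209,208). I choose the steel one in the cup. The boss is at scene (284,180), the loupe at (252,237) and the funnel at (264,179). Next I take close crops and measure.

```bash
cat > h.py <<'E'
import numpy as np,cv2
from bench import env
C={n:env.calibration(n) for n in("scene","top")}
def ray(n,u,v):
    c=C[n];R,_=cv2.Rodrigues(c["rvec"]);o=-R.T@c["tvec"]
    d=R.T@np.linalg.inv(c["K"])@np.array([u,v,1.]);return o,d
def atz(n,u,v,z):
    o,d=ray(n,u,v);return o+d*(z-o[2])/d[2]
def proj(n,p):
    c=C[n];q,_=cv2.projectPoints(np.array([p],float),c["rvec"],c["tvec"],c["K"],None);return q[0,0]
def dep(n,d,u,v):
    o,r=ray(n,u,v);return o+r*d[int(round(v)),int(round(u))]
E
python3 - <<'E'
from h import *
S=np.load('/tmp/scene0.npz');T=np.load('/tmp/top0.npz')
def crop(p,u,v,w,h,s):return cv2.resize(p[v:v+h,u:u+w,::-1],None,fx=s,fy=s,interpolation=cv2.INTER_CUBIC)
cv2.imwrite('pics/c1.png',crop(S['p'],235,155,90,130,4.5 and 4))
cv2.imwrite('pics/c2.png',crop(T['p'],225,165,95,90,6))
for n,D,pts in(("scene",S['d'],[(277,233),(284,174),(252,235),(264,179),(211,236)]),("top",T['d'],[(245,239),(295,197),(248,216),(297,178),(209,208)])):
    for u,v in pts: print(n,u,v,dep(n,D,u,v).round(4))
    print(ray(n,0,0)[0])
E
```

```text
scene 277 233 [0.4546 0.0372 0.1047]
scene 284 174 [ 0.5643 -0.0898  0.063 ]
scene 252 235 [0.5285 0.0237 0.0104]
scene 264 179 [ 0.6146 -0.0868  0.0104]
scene 211 236 [0.5237 0.116  0.0991]
[0.1499847  0.36604417 0.72136646]
top 245 239 [0.4532 0.0324 0.1048]
top 295 197 [ 0.5627 -0.0869  0.0172]
top 248 216 [0.5178 0.0291 0.0083]
top 297 178 [ 0.6109 -0.0932  0.0171]
top 209 208 [0.5232 0.113  0.0976]
[ 3.83909543e-01 -4.71644879e-04  9.11889259e-01]
```

View pics/c1.png

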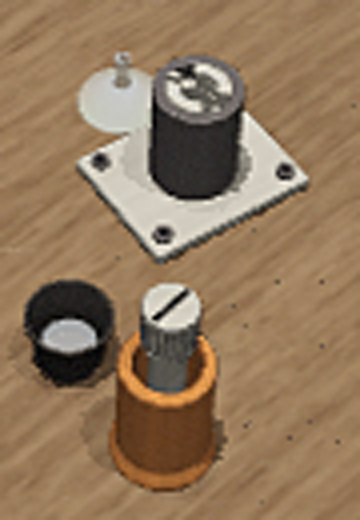

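View pics/c2.png

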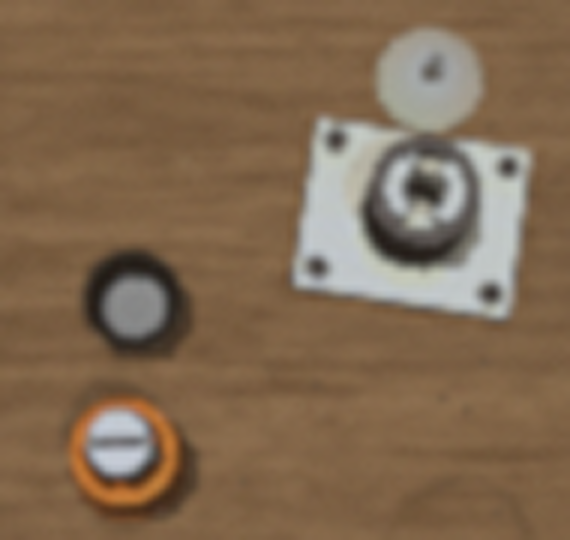

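```bash
python3 - <<'E'
from h import *
S=np.load('/tmp/scene0.npz');T=np.load('/tmp/top0.npz')
def crop(p,u,v,w,h,s):return cv2.resize(p[v:v+h,u:u+w,::-1],None,fx=s,fy=s,interpolation=cv2.INTER_CUBIC)
a=crop(S['p'],268,164,32,32,12);b=crop(T['p'],282,183,27,27,384/27)
c=crop(S['p'],262,220,32,32,12);d=crop(T['p'],232,227,27,27,384/27)
b=cv2.resize(b,(384,384));d=cv2.resize(d,(384,384))
cv2.imwrite('pics/c3.png',cv2.resize(np.vstack([np.hstack([a,b]),np.hstack([c,d])]),(600,600)))
# head-top: bright mask
for n,D,box,z in(("scene",S,(262,220,32,26),.104),("top",T,(232,227,27,22),.104)):
    x,y,w,h=box;p=D['p'][y:y+h,x:x+w].astype(int)
    m=((p.min(2)>150)&(p.max(2)-p.min(2)<30)).astype(np.uint8)
    cn=max(cv2.findContours(m,0,1)[0],key=cv2.contourArea)
    P=np.array([atz(n,q[0][0]+x,q[0][1]+y,z)[:2] for q in cn],np.float32)
    print(n,"head",cv2.minEnclosingCircle(P),P.min(0),P.max(0))
# plate corners in both
for n,D,box in(("scene",S,(250,165,65,55)),("top",T,(270,180,48,42))):
    x,y,w,h=box;p=D['p'][y:y+h,x:x+w].astype(int)
    m=((p.min(2)>140)&(p.max(2)-p.min(2)<35)).astype(np.uint8)
    cn=max(cv2.findContours(m,0,1)[0],key=cv2.contourArea)
    P=np.array([atz(n,q[0][0]+x,q[0][1]+y,.01)[:2] for q in cn],np.float32)
    print(n,"plate",cv2.minAreaRect(P))
E
```

```text
scene head ((0.4572319984436035, 0.03401289880275726), 0.011689668521285057) [0.44574296 0.02283539] [0.46881142 0.04437719]
top head ((0.4598185420036316, 0.034651681780815125), 0.009041065350174904) [0.45758894 0.02596167] [0.46418783 0.04335015]
scene plate ((0.5770158171653748, -0.0851638913154602), (0.08893701434135437, 0.1137891411781311), 80.59585571289062)
top plate ((0.5543622374534607, -0.08271324634552002), (0.08856052905321121, 0.07011131942272186), 80.48684692382812)
```

View pics/c3.png

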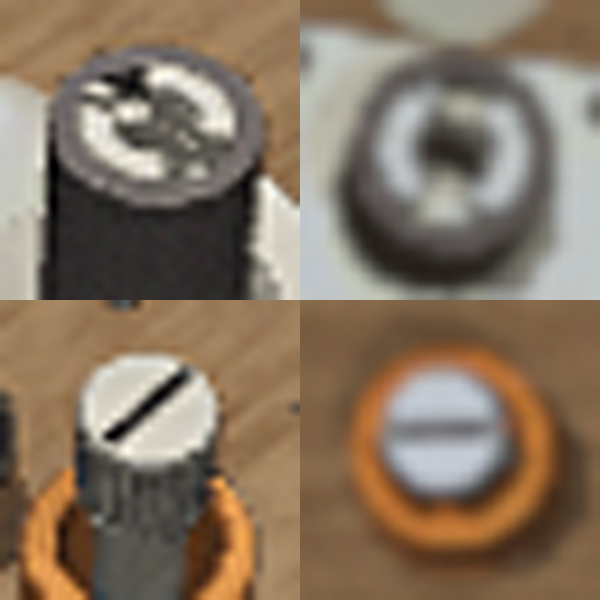

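```bash
python3 - <<'E'
from h import *
S=np.load('/tmp/scene0.npz');T=np.load('/tmp/top0.npz')
print("boss",atz("scene",284.2,176.8,.066),atz("top",295.3,196,.066))
f=lambda X,Y:(262+X/9.375-.5,220+(Y-300)/9.375-.5)
g=lambda X,Y:(232+(X-300)/11.11-.5,227+(Y-300)/11.11-.5)
print("head",atz("scene",*f(149,410),.104),atz("top",*g(443,432),.104))
print("cup", atz("top",*g(453,448),.064))
# line angles
a=atz("scene",*f(108,437),.104)[:2];b=atz("scene",*f(187,373),.104)[:2]
print("line scene",np.degrees(np.arctan2(*(b-a)[::-1])),np.linalg.norm(b-a))
a=atz("top",*g(393,434),.104)[:2];b=atz("top",*g(498,429),.104)[:2]
print("line top",np.degrees(np.arctan2(*(b-a)[::-1])),np.linalg.norm(b-a))
# slots scene
f=lambda X,Y:(268+X/9.375-.5,164+Y/9.375-.5)
a=atz("scene",*f(112,85),.066)[:2];b=atz("scene",*f(200,165),.066)[:2]
print("slot scene",np.degrees(np.arctan2(*(b-a)[::-1])),a,b)
# polar profile of mouth ring r=11.5mm
for n,D,c in(("scene",S,atz("scene",284.2,176.8,.066)),("top",T,atz("top",295.3,196,.066))):
    g8=cv2.cvtColor(D['p'],cv2.COLOR_RGB2GRAY).astype(np.float32);o=[]
    for t in range(0,360,10):
        q=proj(n,c+.0125*np.array([np.cos(np.radians(t)),np.sin(np.radians(t)),0]))
        o.append(int(cv2.getRectSubPix(g8,(1,1),(float(q[0]),float(q[1])))[0,0]))
    print(n,o)
# top head contour with saner mask, depth ring for boss
for n,D,(x,y,w,h),zz in(("top",T,(235,228,22,24),.104),("scene",S,(262,220,32,30),.104),("top",T,(280,180,32,32),.066),("scene",S,(266,160,38,40),.066)):
    pts=[];
    for v in range(y,y+h):
        for u in range(x,x+w):
            if D['d'][v,u]>0:
                q=dep(n,D['d'],u,v)
                if abs(q[2]-zz)<.006: pts.append(q)
    pts=np.array(pts); print(n,zz,len(pts),(pts.min(0)+pts.max(0))/2,np.ptp(pts,axis=0),pts.mean(0))
E
```

```text
boss [ 0.5570887  -0.08298242  0.066     ] [ 0.5553365  -0.08293074  0.066     ]
head [0.45698528 0.03393431 0.104     ] [0.45465883 0.03384204 0.104     ]
cup [0.4548834  0.03348779 0.064     ]
line scene -88.15937105853858 0.01931664330168377
line top -87.69812475731798 0.02052820431552018
slot scene 175.2950550874579 [ 0.5707501 -0.0839635] [ 0.54366973 -0.08173473]
scene [130, 137, 119, 177, 226, 221, 223, 221, 216, 214, 211, 208, 212, 219, 171, 93, 102, 133, 109, 91, 88, 121, 185, 226, 221, 219, 219, 223, 226, 216, 220, 231, 195, 77, 28, 46]
top [112, 126, 146, 159, 184, 191, 187, 185, 188, 191, 188, 184, 182, 170, 154, 159, 182, 186, 176, 154, 143, 161, 189, 188, 193, 191, 190, 189, 183, 182, 188, 175, 155, 128, 121, 116]
top 0.104 97 [0.45470493 0.03467182 0.10360705] [0.0238116  0.02181131 0.0062821 ] [0.45436696 0.03446258 0.10418234]
scene 0.104 174 [0.45600817 0.03426939 0.10305687] [0.02337305 0.02391151 0.00977916] [0.45527096 0.03577697 0.10409215]
top 0.066 210 [ 0.55402603 -0.08234235  0.06598095] [0.04257408 0.04224699 0.0113949 ] [ 0.55402134 -0.08233498  0.06570583]
scene 0.066 313 [ 0.5562129  -0.08272723  0.0654213 ] [0.04313103 0.04468511 0.01077496] [ 0.55488952 -0.08089908  0.06605533]
```

```bash
cat >> h.py <<'E'
from scipy.spatial.transform import Rotation as Ro
def st(target=None):
    s=env.sense();R=Ro.from_rotvec(s["tcp_rot"]).as_matrix()
    print("t",s["clock"].__round__(2),"p",s["eef_pos"].round(4),"q",s["qpos"].round(3),"w",round(s["gripper_width"],4),"F",s["ft_force"].round(1),"M",s["moment"].round(2))
    print("jaw z",np.degrees(np.arctan2(R[1,2],R[0,2])).round(2),"tooly",R[:,1].round(4))
    if target is not None: print("tool delta",(R.T@(np.array(target)-s["eef_pos"])).round(4))
    return s,R
E
python3 - <<'E'
from h import *
s,R=st([.4558,.0339,.2]);print(R.round(3))
E
```

```text
t 0.1 p [0.1767 0.5467 0.2379] q [ 1.052  0.181  1.608  0.     1.354 -0.206] w 0.0882 F [0.1 0.3 0.2] M [ 0.01  0.   -0.01]
jaw z 72.08 tooly [-7.0e-04 -1.3e-03 -1.0e+00]
tool delta [ 0.4234  0.0384 -0.402 ]
[[ 0.951 -0.001  0.308]
 [-0.308 -0.001  0.951]
 [-0.    -1.    -0.001]]
```

>>> {"op": "jog_arm", "data": {
  "deltas": [
    [0.06,[0.423,0.03,-0.402],-0.1],
    [0.06,[0.423,0.03,-0.402],-0.1],
    [0.06,[0.423,0.03,-0.402],-0.1],
    [0.06,[0.423,0.03,-0.402],-0.1],
    [0.06,[0.423,0.03,-0.402],-0.1],
    [0.06,[0.423,0.03,-0.402],-0.1],
    [0.06,[0.423,0.03,-0.402],-0.1],
    [0.06,[0.423,0.03,-0.402],-0.1]
  ]
}}

```text
clock: 0.77
eef_pos: [0.3361, 0.2529, 0.2214]
tcp_rot: [-1.564, 0.167, -0.167]
ft_force: [0.8, 0.3, -0.0]
gripper_width: 0.0601
```

```bash
python3 - <<'E'
from h import *
s,R=st([.4558,.0339,.2])
E
```

```text
t 0.77 p [0.3361 0.2529 0.2214] q [ 0.361 -0.166  1.992  0.     1.315 -0.997] w 0.0601 F [ 0.8  0.3 -0. ] M [ 0.03 -0.02  0.  ]
jaw z 77.84 tooly [ 1.e-04  0.e+00 -1.e+00]
tool delta [ 0.1631  0.0214 -0.1888]
```

>>> {"op": "jog_arm", "data": {
  "deltas": [
    [0.06,[0.163,0.02,-0.189],0],
    [0.06,[0.163,0.02,-0.189],0],
    [0.06,[0.163,0.02,-0.189],0],
    [0.06,[0.163,0.02,-0.189],0],
    [0.06,[0.163,0.02,-0.189],0],
    [0.06,[0.163,0.02,-0.189],0],
    [0.06,[0.163,0.02,-0.189],0],
    [0.06,[0.163,0.02,-0.189],0]
  ]
}}

```text
clock: 1.43
eef_pos: [0.4556, 0.0337, 0.201]
tcp_rot: [-1.564, 0.172, -0.169]
ft_force: [0.1, 0.9, -0.1]
gripper_width: 0.0602
```

```bash
python3 - <<'E'
from h import *
s,R=st([.4558,.0339,.074])
for n in("scene","top"):
    p,d=env.capture(n)
    q=proj(n,[.4558,.0339,.104]).astype(int);print(n,q)
    u,v=q-60
    np.savez(f"/tmp/{n}1.npz",p=p,d=d)
    cv2.imwrite(f"pics/{n}1.png",cv2.resize(p[v:v+120,u:u+120,::-1],None,fx=5,fy=5))
E
```

```text
t 1.43 p [0.4556 0.0337 0.201 ] q [-0.187 -0.05   1.931  0.     1.262 -1.541] w 0.0602 F [ 0.1  0.9 -0.1] M [ 0.02  0.02 -0.02]
jaw z 77.55 tooly [-1.5e-03  3.0e-04 -1.0e+00]
tool delta [0.0004 0.127  0.0002]
scene [277 231]
top [244 237]
```

View pics/scene1.png

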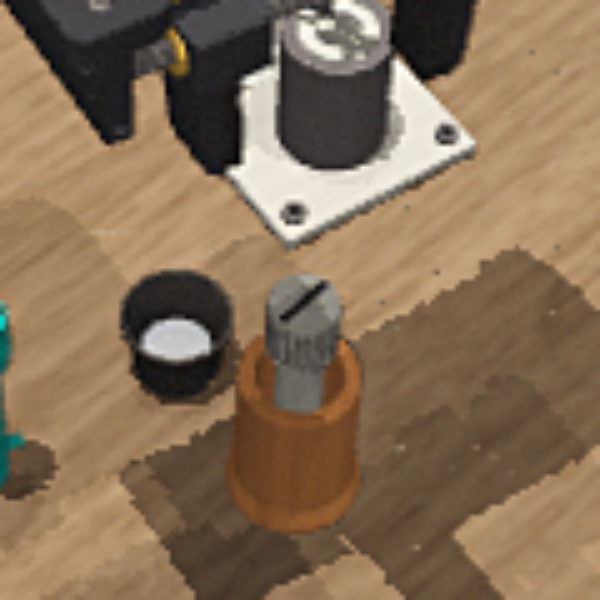

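The wrist view shows the open fingers clear of the head (scene ~277,231), cup and loupe. I'll descend with a small yaw so joint 6 has room later.

>>> {"op": "jog_arm", "data": {
  "deltas": [
    [0.06,[0,0.03,0],0.1],
    [0.06,[0,0.06,0],0.2],
    [0.06,[0,0.09,0],0.2],
    [0.06,[0,0.11,0],0.2],
    [0.06,[0,0.126,0],0.2],
    [0.06,[0,0.126,0],0.2]
  ],
  "squeeze": 15
}}

```text
clock: 2.03
eef_pos: [0.452, 0.0377, 0.0726]
tcp_rot: [-1.547, 0.327, -0.317]
ft_force: [0.3, -0.1, 0.1]
gripper_width: 0.0602
```

```bash
python3 - <<'E'
from h import *
s,R=st([.4558,.0339,.074])
E
```

```text
t 2.03 p [0.452  0.0377 0.0726] q [-0.18   0.149  2.026  0.     0.973 -1.34 ] w 0.0602 F [ 0.3 -0.1  0.1] M [-0.03  0.02  0.03]
jaw z 66.51 tooly [-0.0063  0.0013 -1.    ]
tool delta [ 0.005  -0.0014 -0.002 ]
```

>>> {"op": "jog_arm", "data": {
  "deltas": [
    [0.06,[0,0,0],0],
    [0.06,[0,0,0],0]
  ]
}}

```text
clock: 2.2
eef_pos: [0.4558, 0.0364, 0.0767]
tcp_rot: [-1.547, 0.321, -0.324]
ft_force: [0.5, -0.2, 0.2]
gripper_width: 0.0601
```

```bash
python3 - <<'E'
from h import *
s,R=st([.4558,.0339,.074])
E
```

```text
t 2.2 p [0.4558 0.0364 0.0767] q [-0.181  0.144  2.021  0.     0.975 -1.341] w 0.0601 F [ 0.5 -0.2  0.2] M [-0.03 -0.01  0.01]
jaw z 66.45 tooly [ 1.4e-03 -2.0e-04 -1.0e+00]
tool delta [ 0.001   0.0027 -0.0023]
```

>>> {"op": "jog_arm", "data": {
  "deltas": [
    [0.06,[0.001,0.002,-0.002],0],
    [0.03,[0.001,0.002,-0.002],0],
    [0.02,[0.001,0.002,-0.002],0],
    [0.02,[0.001,0.002,-0.002],0],
    [0.02,[0.001,0.002,-0.002],0],
    [0.02,[0.001,0.002,-0.002],0],
    [0.02,[0.001,0.002,-0.002],0]
  ],
  "squeeze": 20
}}

```text
clock: 2.78
eef_pos: [0.4555, 0.0332, 0.0737]
tcp_rot: [-1.546, 0.324, -0.324]
ft_force: [0.3, -0.6, 1.0]
gripper_width: 0.023
```

```bash
python3 - <<'E'
from h import *
s,R=st([.4558,.0339,.074])
E
```

```text
t 2.78 p [0.4555 0.0332 0.0737] q [-0.188  0.15   2.022  0.     0.969 -1.346] w 0.023 F [ 0.3 -0.6  1. ] M [-0.04 -0.   -0.01]
jaw z 66.34 tooly [ 1.e-04  0.e+00 -1.e+00]
tool delta [-0.     -0.0003  0.0007]
```

>>> {"op": "jog_arm", "data": {
  "deltas": [
    [0.02,[0,-0.012,0],0],
    [0.02,[0,-0.03,0],0],
    [0.02,[0,-0.05,0],0],
    [0.02,[0,-0.07,0],0],
    [0.02,[0,-0.09,0],0],
    [0.02,[0,-0.09,0],0],
    [0.02,[0,-0.09,0],0],
    [0.02,[0,-0.09,0],0]
  ],
  "squeeze": 30
}}

```text
clock: 3.45
eef_pos: [0.4547, 0.0334, 0.1623]
tcp_rot: [-1.547, 0.325, -0.323]
ft_force: [-0.4, -0.1, -1.5]
gripper_width: 0.0232
```

```bash
python3 - <<'E'
from h import *
s,R=st([.5562,-.083,.163])
for n in("scene","top"):
    p,d=env.capture(n)
    q=proj(n,[.4558,.0339,.12]).astype(int);print(n,q)
    u,v=q-60
    np.savez(f"/tmp/{n}2.npz",p=p,d=d)
    cv2.imwrite(f"pics/{n}2.png",cv2.resize(p[v:v+120,u:u+120,::-1],None,fx=5,fy=5))
E
```

```text
t 3.45 p [0.4547 0.0334 0.1623] q [-1.880e-01 -1.000e-03  1.969e+00 -0.000e+00  1.175e+00 -1.346e+00] w 0.0232 F [-0.4 -0.1 -1.5] M [-0.01  0.01  0.09]
jaw z 66.35 tooly [-1.6e-03  3.0e-04 -1.0e+00]
tool delta [ 0.1397 -0.0008 -0.0659]
scene [278 225]
top [244 237]
```

View pics/scene2.png

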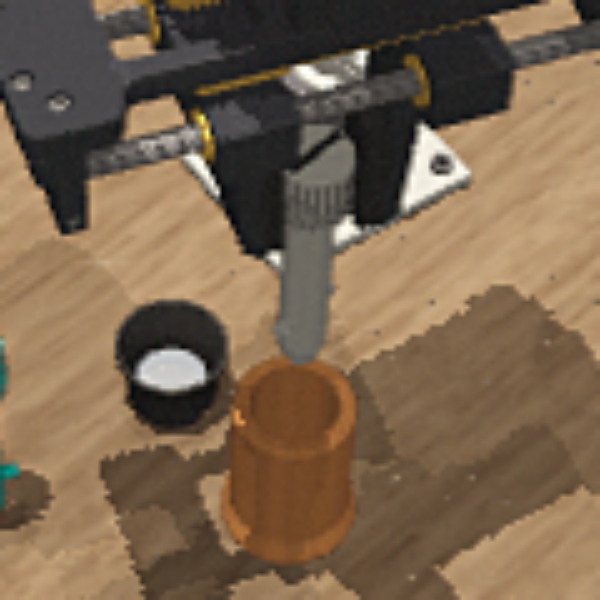

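```bash
python3 - <<'E'
from h import *
q=np.array([278,225])-60
f=lambda X,Y:(q[0]+X/5-.5,q[1]+Y/5-.5)
print("tip",atz("scene",*f(299,354),.0946)); print("head",atz("scene",*f(321,165),.1926))
print("head lower rim mid", atz("scene",*f(318,222),.17))
for z in(.0946,.1926): print((proj("scene",[.4568,.034,z])-q+.5)*5)
S=np.load('/tmp/scene2.npz')['p'];T=np.load('/tmp/top2.npz')['p']
a=S[q[1]+22:q[1]+76,q[0]+46:q[0]+84,::-1]
cv2.imwrite('pics/c4.png',cv2.resize(a,None,fx=11,fy=11,interpolation=cv2.INTER_CUBIC))
E
```

```text
tip [0.4559773  0.03460238 0.0946    ]
head [0.4519436  0.03504707 0.1926    ]
head lower rim mid [0.44971372 0.0370082  0.17      ]
[298.5620741  351.42502878]
[311.84688493 153.67442538]
```

View pics/c4.png

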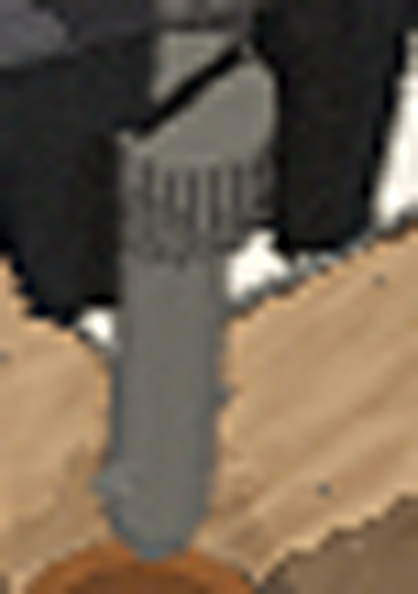

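View pics/top2.png

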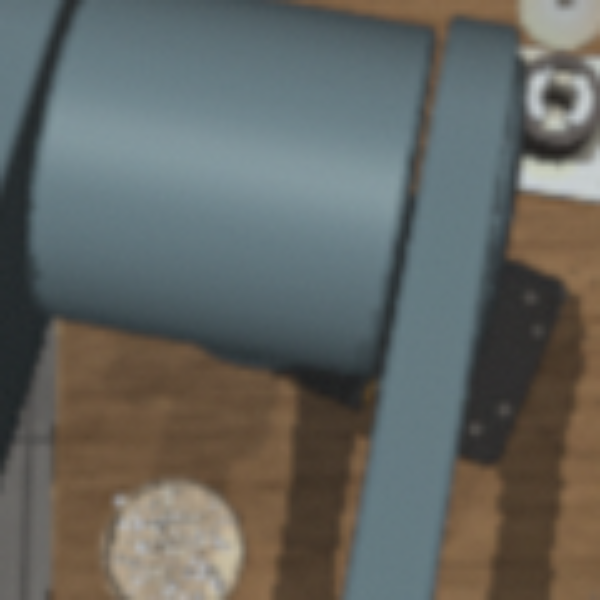

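>>> {"op": "jog_arm", "data": {
  "deltas": [
    [0.02,[0.035,0,-0.0167],0],
    [0.02,[0.07,0,-0.0334],0],
    [0.02,[0.105,0,-0.05],0],
    [0.02,[0.13,0,-0.062],0],
    [0.02,[0.14,0,-0.0667],0],
    [0.02,[0.14,0,-0.0667],0],
    [0.02,[0.14,0,-0.0667],0],
    [0.02,[0.14,0,-0.0667],0]
  ]
}}

```text
clock: 4.22
eef_pos: [0.5555, -0.0825, 0.1626]
tcp_rot: [-1.546, 0.325, -0.321]
ft_force: [-0.1, 0.6, -0.8]
gripper_width: 0.0228
```

```bash
cat > look.py <<'E'
import sys
from h import *
k=sys.argv[1]
for n in("scene","top"):
    p,d=env.capture(n);np.savez(f"/tmp/{n}{k}.npz",p=p,d=d)
    q=proj(n,[.5562,-.083,.1]).astype(int);print(n,q)
    u,v=q-30 if n=="scene" else q-30
    cv2.imwrite(f"pics/{n}{k}.png",cv2.resize(p[v:v+60,u:u+60,::-1],None,fx=9,fy=9,interpolation=cv2.INTER_CUBIC))
E
python3 - <<'E'
from h import *
s,R=st([.556,-.0837,.162])
E
python3 look.py 3
```

```text
t 4.22 p [ 0.5555 -0.0825  0.1626] q [-0.359  0.233  1.708  0.     1.204 -1.518] w 0.0228 F [-0.1  0.6 -0.8] M [-0.01  0.04  0.03]
jaw z 66.39 tooly [-0.0025  0.0013 -1.    ]
tool delta [ 0.001   0.0006 -0.0009]
scene [285 164]
top [296 192]
```

View pics/scene3.png

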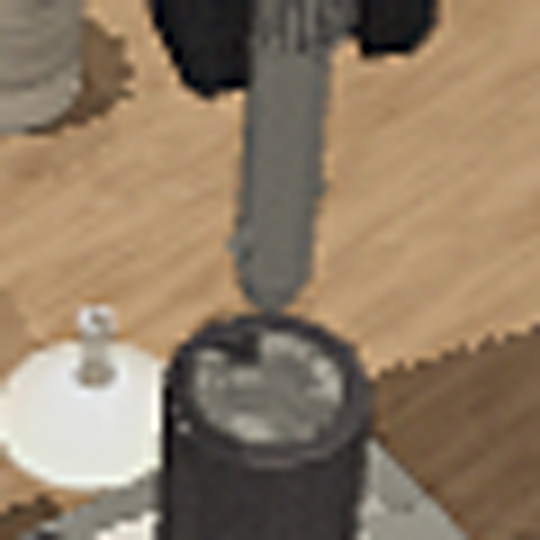

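View pics/top3.png

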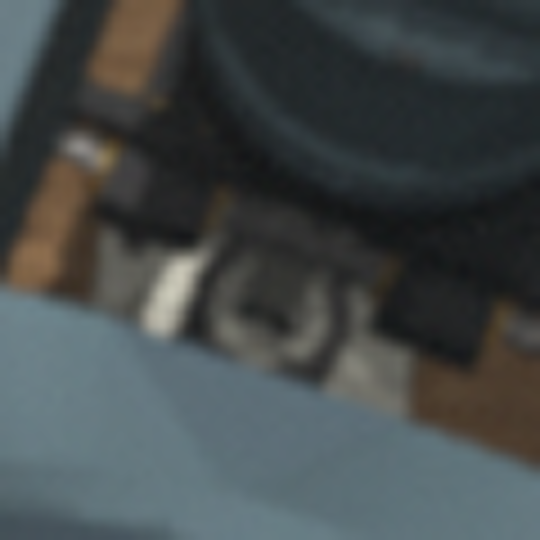

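```bash
python3 - <<'E'
from h import *
f=lambda X,Y:(255+X/9-.5,134+Y/9-.5)
print("tip",atz("scene",*f(271,295),.0946)); print("boss",atz("scene",*f(267,388),.066))
print("boss scene ref",atz("scene",284.2,176.8,.066))
# shank axis points and expected line of a vertical
for y,(l,r) in {120:(250,328),200:(243,322)}.items(): print(y,(l+r)/2)
for z in (.0946,.12,.15): print(((proj("scene",[.5571,-.083,z])-[255,134]+.5)*9).round(1))
E
```

```text
tip [ 0.55728245 -0.08219607  0.0946    ]
boss [ 0.55747025 -0.08327253  0.066     ]
boss scene ref [ 0.5570887  -0.08298242  0.066     ]
120 289.0
200 282.5
[274.5 293.6]
[281.1 204.1]
[289.4  93.1]
```

>>> {"op": "jog_arm", "data": {
  "deltas": [
    [0.02,[0.0003,0,-0.001],0],
    [0.02,[0.0003,0.012,-0.001],0],
    [0.02,[0.0003,0.02,-0.001],0],
    [0.02,[0.0003,0.028,-0.001],0],
    [0.02,[0.0003,0.034,-0.001],0],
    [0.02,[0.0003,0.04,-0.001],0],
    [0.02,[0.0003,0.04,-0.001],0]
  ]
}}

```text
clock: 4.9
eef_pos: [0.5558, -0.0847, 0.1217]
tcp_rot: [-1.546, 0.326, -0.322]
ft_force: [0.3, -0.8, -1.2]
gripper_width: 0.0232
```

```bash
python3 - <<'E'
from h import *
s,R=st([.556,-.0837,.1137])
E
python3 look.py 4
```

```text
t 4.9 p [ 0.5558 -0.0847  0.1217] q [-0.362  0.288  1.732 -0.     1.125 -1.52 ] w 0.0232 F [ 0.3 -0.8 -1.2] M [0.04 0.04 0.02]
jaw z 66.34 tooly [-0.0027  0.001  -1.    ]
tool delta [-0.0002  0.008   0.001 ]
scene [285 164]
top [296 192]
```

View pics/scene4.png

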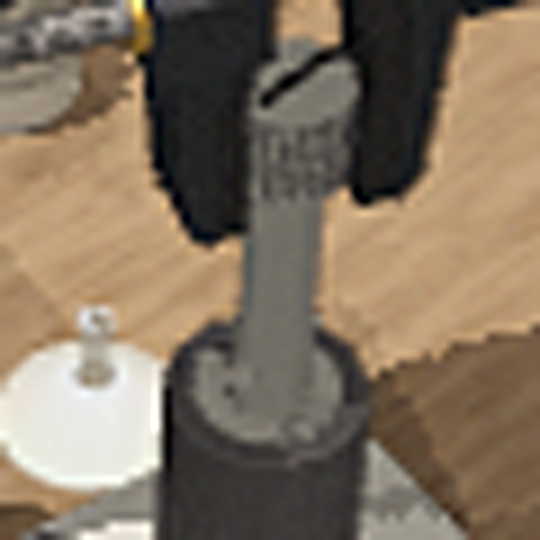

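The tip has entered the bore without force. I'll lower it slowly onto the lands.

>>> {"op": "jog_arm", "data": {
  "deltas": [
    [0.02,[0,0.002,0],0],
    [0.02,[0,0.004,0],0],
    [0.02,[0,0.005,0],0],
    [0.02,[0,0.006,0],0],
    [0.02,[0,0.007,0],0],
    [0.02,[0,0.007,0],0]
  ]
}}

```text
clock: 5.5
eef_pos: [0.5568, -0.085, 0.1165]
tcp_rot: [-1.546, 0.324, -0.324]
ft_force: [-0.4, 0.7, -2.3]
gripper_width: 0.0228
```

>>> {"op": "jog_arm", "data": {
  "deltas": [
    [0.02,[0,0.0005,0],0],
    [0.02,[0,0.001,0],0],
    [0.02,[0,0.001,0],0]
  ]
}}

```text
clock: 5.75
eef_pos: [0.5568, -0.085, 0.1155]
tcp_rot: [-1.546, 0.324, -0.324]
ft_force: [0.1, 0.1, -1.2]
gripper_width: 0.0228
```

>>> {"op": "jog_arm", "data": {
  "deltas": [
    [0.02,[0,0.0005,0],0],
    [0.02,[0,0.001,0],0],
    [0.02,[0,0.001,0],0]
  ]
}}

```text
clock: 6.0
eef_pos: [0.5568, -0.085, 0.1145]
tcp_rot: [-1.546, 0.324, -0.324]
ft_force: [-0.6, 0.3, -1.0]
gripper_width: 0.0228
```

>>> {"op": "jog_arm", "data": {
  "deltas": [
    [0.02,[0,0.0005,0],0],
    [0.02,[0,0.001,0],0],
    [0.02,[0,0.001,0],0]
  ]
}}

```text
clock: 6.25
eef_pos: [0.557, -0.0851, 0.1138]
tcp_rot: [-1.546, 0.323, -0.324]
ft_force: [-0.7, 0.7, -0.2]
gripper_width: 0.0228
```

>>> {"op": "jog_arm", "data": {
  "deltas": [
    [0.02,[0,0.0005,0],0],
    [0.02,[0,0.001,0],0],
    [0.02,[0,0.001,0],0]
  ]
}}

```text
clock: 6.5
eef_pos: [0.5576, -0.0853, 0.1136]
tcp_rot: [-1.547, 0.322, -0.325]
ft_force: [-0.2, 0.9, 6.0]
gripper_width: 0.0229
```

>>> {"op": "jog_arm", "data": {
  "deltas": [
    [0.02,[0,0.0005,0],0],
    [0.02,[0,0.001,0],0],
    [0.02,[0,0.001,0],0]
  ]
}}

```text
clock: 6.75
eef_pos: [0.5582, -0.0855, 0.1135]
tcp_rot: [-1.547, 0.321, -0.326]
ft_force: [-2.1, 1.2, 9.1]
gripper_width: 0.0232
```

```bash
python3 - <<'E'
from h import *
s,R=st()
E
python3 look.py 5
```

```text
t 6.75 p [ 0.5582 -0.0855  0.1135] q [-0.362  0.3    1.735  0.     1.103 -1.52 ] w 0.0232 F [-2.1  1.2  9.1] M [ 0.16  0.29 -0.  ]
jaw z 66.35 tooly [ 0.0031 -0.0011 -1.    ]
scene [285 164]
top [296 192]
```

View pics/scene5.png

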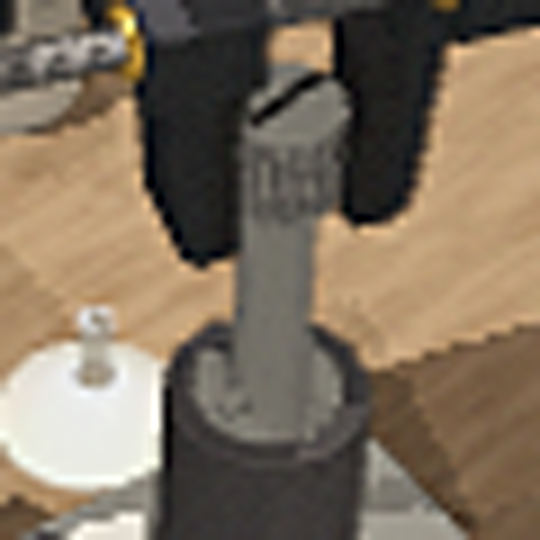

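Landed on the lands at TCP z 0.1136 with about 9 N. Now I turn anticlockwise.

>>> {"op": "jog_arm", "data": {
  "deltas": [
    [0.02,[0,0,0],-0.1],
    [0.02,[0,0,0],-0.2],
    [0.02,[0,0,0],-0.3],
    [0.02,[0,0,0],-0.4],
    [0.02,[0,0,0],-0.5],
    [0.02,[0,0,0],-0.6],
    [0.02,[0,0,0],-0.7]
  ]
}}

```text
clock: 7.43
eef_pos: [0.5577, -0.0847, 0.1135]
tcp_rot: [-1.558, -0.231, 0.228]
ft_force: [-2.5, 3.7, 11.7]
gripper_width: 0.0231
```

```bash
python3 - <<'E'
from h import *
s,R=st()
E
python3 look.py 6
```

```text
t 7.43 p [ 0.5577 -0.0847  0.1135] q [-3.620e-01  3.000e-01  1.736e+00  1.000e-03  1.104e+00 -2.225e+00] w 0.0231 F [-2.5  3.7 11.7] M [ 0.83  0.7  -0.15]
jaw z 106.73 tooly [ 1.9e-03  4.0e-04 -1.0e+00]
scene [285 164]
top [296 192]
```

View pics/scene6.png

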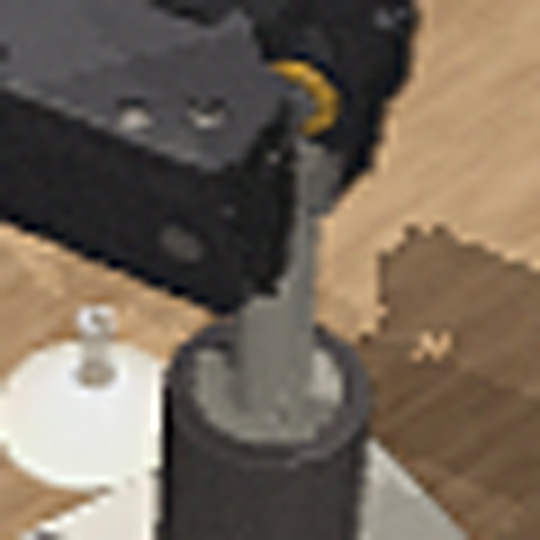

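>>> {"op": "jog_arm", "data": {
  "deltas": [
    [0.02,[0,0,0],-0.1],
    [0.02,[0,0,0],-0.2],
    [0.02,[0,0,0],-0.3],
    [0.02,[0,0,0],-0.4],
    [0.02,[0,0,0],-0.4]
  ]
}}

```text
clock: 7.95
eef_pos: [0.5569, -0.0847, 0.112]
tcp_rot: [-1.502, -0.541, 0.541]
ft_force: [-0.3, 0.3, -1.1]
gripper_width: 0.0231
```

>>> {"op": "jog_arm", "data": {
  "deltas": [
    [0.02,[0,0,0],-0.05],
    [0.02,[0,0,0],-0.1],
    [0.02,[0,0,0],-0.1]
  ]
}}

```text
clock: 8.2
eef_pos: [0.5565, -0.0849, 0.1112]
tcp_rot: [-1.481, -0.615, 0.615]
ft_force: [-1.1, 1.0, -1.5]
gripper_width: 0.0227
```

The force vanished and the z fell to 0.112, so the lugs are in the slots. I'll follow down.

>>> {"op": "jog_arm", "data": {
  "deltas": [
    [0.02,[0,0.001,0],0],
    [0.02,[0,0.002,0],0],
    [0.02,[0,0.003,0],0],
    [0.02,[0,0.004,0],0],
    [0.02,[0,0.004,0],0]
  ]
}}

```text
clock: 8.62
eef_pos: [0.5566, -0.0849, 0.1072]
tcp_rot: [-1.481, -0.614, 0.615]
ft_force: [-1.2, 1.3, -2.5]
gripper_width: 0.0228
```

```bash
python3 - <<'E'
from h import *
s,R=st()
E
python3 look.py 7
```

```text
t 8.62 p [ 0.5566 -0.0849  0.1072] q [-0.362  0.308  1.74   0.     1.094 -2.72 ] w 0.0228 F [-1.2  1.3 -2.5] M [0.41 0.2  0.06]
jaw z 135.07 tooly [-6.e-04  3.e-04 -1.e+00]
scene [285 164]
top [296 192]
```

View pics/scene7.png

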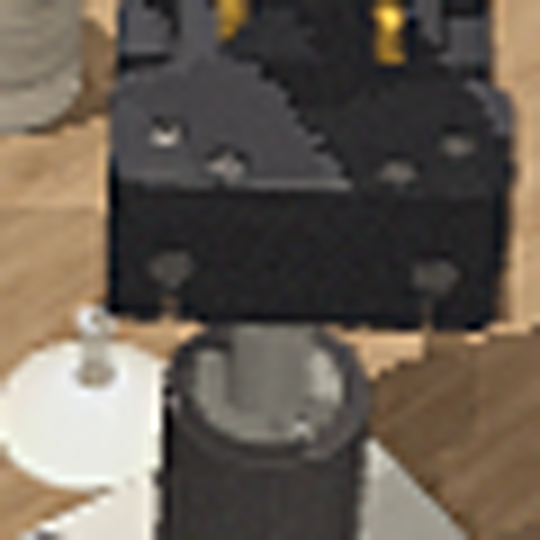

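>>> {"op": "jog_arm", "data": {
  "deltas": [
    [0.02,[0,0.001,0],0],
    [0.02,[0,0.002,0],0],
    [0.02,[0,0.002,0],0]
  ]
}}

```text
clock: 8.97
eef_pos: [0.5567, -0.0849, 0.1054]
tcp_rot: [-1.482, -0.615, 0.615]
ft_force: [-1.8, 1.6, -0.9]
gripper_width: 0.0227
```

>>> {"op": "jog_arm", "data": {
  "deltas": [
    [0.02,[0,0.0007,0],0],
    [0.02,[0,0.0014,0],0],
    [0.02,[0,0.0014,0],0]
  ]
}}

```text
clock: 9.22
eef_pos: [0.557, -0.085, 0.1047]
tcp_rot: [-1.482, -0.616, 0.615]
ft_force: [-3.6, 1.8, 3.8]
gripper_width: 0.0226
```

>>> {"op": "jog_arm", "data": {
  "deltas": [
    [0.02,[0,-0.001,0],-0.04],
    [0.02,[0,-0.001,0],-0.08],
    [0.02,[0,-0.001,0],-0.12],
    [0.02,[0,-0.001,0],-0.16],
    [0.02,[0,-0.001,0],-0.2],
    [0.02,[0,-0.001,0],-0.2]
  ]
}}

```text
clock: 9.72
eef_pos: [0.5569, -0.0851, 0.1054]
tcp_rot: [-1.43, -0.771, 0.77]
ft_force: [-2.2, 2.9, 1.4]
gripper_width: 0.0227
```

```bash
python3 - <<'E'
from h import *
s,R=st([.5562,-.0845,.1047])
E
```

```text
t 9.72 p [ 0.5569 -0.0851  0.1054] q [-0.362  0.311  1.74  -0.     1.09  -2.922] w 0.0227 F [-2.2  2.9  1.4] M [ 0.52  0.4  -0.05]
jaw z 146.64 tooly [ 2.e-04 -1.e-04 -1.e+00]
tool delta [0.0001 0.0007 0.0009]
```

>>> {"op": "jog_arm", "data": {
  "deltas": [
    [0.02,[0,0.0003,0.0005],0.1],
    [0.02,[0,0.0006,0.0005],0.2],
    [0.02,[0,0.0009,0.0005],0.3],
    [0.02,[0,0.0012,0.0005],0.4],
    [0.02,[0,0.0015,0.0005],0.5],
    [0.02,[0,0.0018,0.0005],0.6],
    [0.02,[0,0.0021,0.0005],0.7],
    [0.02,[0,0.0024,0.0005],0.8]
  ]
}}

```text
clock: 10.38
eef_pos: [0.557, -0.0847, 0.1032]
tcp_rot: [-1.566, -0.143, 0.141]
ft_force: [-0.8, 3.7, 3.5]
gripper_width: 0.0228
```

```bash
python3 - <<'E'
from h import *
s,R=st()
print("thread z pred",.1048-.002865*(s['qpos'][5]+2.922))
E
```

```text
t 10.38 p [ 0.557  -0.0847  0.1032] q [-3.620e-01  3.140e-01  1.742e+00  1.000e-03  1.085e+00 -2.114e+00] w 0.0228 F [-0.8  3.7  3.5] M [ 0.75  0.16 -0.05]
jaw z 100.36 tooly [ 0.0013 -0.     -1.    ]
thread z pred 0.10248417465498369
```

>>> {"op": "jog_arm", "data": {
  "deltas": [
    [0.02,[0,0.0003,0],0.1],
    [0.02,[0,0.0006,0],0.2],
    [0.02,[0,0.0009,0],0.3],
    [0.02,[0,0.0012,0],0.4],
    [0.02,[0,0.0015,0],0.5],
    [0.02,[0,0.0018,0],0.6],
    [0.02,[0,0.0021,0],0.7],
    [0.02,[0,0.0024,0],0.8]
  ]
}}

```text
clock: 11.05
eef_pos: [0.5575, -0.0851, 0.1012]
tcp_rot: [-1.516, 0.483, -0.487]
ft_force: [-0.2, 2.6, 2.7]
gripper_width: 0.0229
```

```bash
python3 - <<'E'
from h import *
s,R=st()
print("thread z pred",.1048-.002865*(s['qpos'][5]+2.922))
E
python3 look.py 8
```

```text
t 11.05 p [ 0.5575 -0.0851  0.1012] q [-0.362  0.317  1.743  0.     1.079 -1.314] w 0.0229 F [-0.2  2.6  2.7] M [0.31 0.03 0.05]
jaw z 54.53 tooly [ 2.5e-03 -9.0e-04 -1.0e+00]
thread z pred 0.10019210975625785
scene [285 164]
top [296 192]
```

View pics/scene8.png

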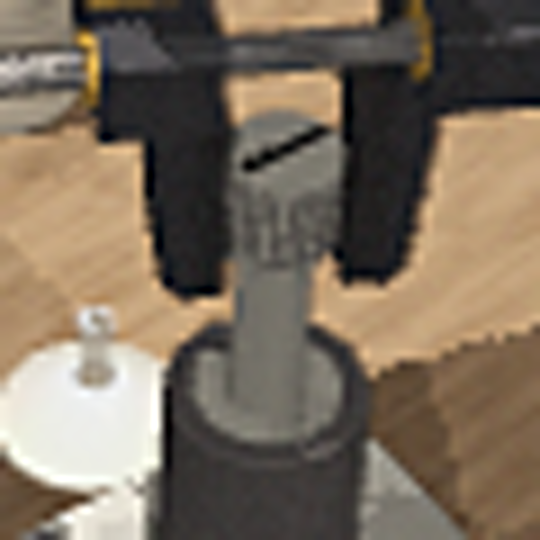

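```bash
python3 - <<'E'
from h import *
f=lambda X,Y:(255+X/9-.5,134+Y/9-.5)
a=atz("scene",*f(245,166),.1316)[:2];b=atz("scene",*f(327,130),.1316)[:2]
print(np.degrees(np.arctan2(*(b-a)[::-1])),np.linalg.norm(b-a))
E
```

```text
-100.7943912215317 0.019363878597561068
```

>>> {"op": "jog_arm", "data": {
  "deltas": [
    [0.02,[0,0.0003,0],0.1],
    [0.02,[0,0.0006,0],0.2],
    [0.02,[0,0.0009,0],0.3],
    [0.02,[0,0.0012,0],0.4],
    [0.02,[0,0.0015,0],0.5],
    [0.02,[0,0.0018,0],0.6],
    [0.02,[0,0.0021,0],0.7],
    [0.02,[0,0.0024,0],0.8]
  ]
}}

```text
clock: 11.82
eef_pos: [0.5569, -0.0852, 0.0986]
tcp_rot: [-1.279, 1.092, -1.095]
ft_force: [-1.1, 0.8, 5.8]
gripper_width: 0.0231
```

>>> {"op": "jog_arm", "data": {
  "deltas": [
    [0.02,[0,0.0003,0],0.1],
    [0.02,[0,0.0006,0],0.2],
    [0.02,[0,0.0009,0],0.3],
    [0.02,[0,0.0012,0],0.4],
    [0.02,[0,0.0015,0],0.5],
    [0.02,[0,0.0018,0],0.6],
    [0.02,[0,0.0021,0],0.7],
    [0.02,[0,0.0024,0],0.8]
  ]
}}

```text
clock: 12.48
eef_pos: [0.5564, -0.0847, 0.0961]
tcp_rot: [-0.832, 1.666, -1.666]
ft_force: [-2.1, 2.3, 5.8]
gripper_width: 0.0227
```

```bash
python3 - <<'E'
from h import *
s,R=st()
print("thread z pred",.1048-.002865*(s['qpos'][5]+2.922))
E
```

```text
t 12.48 p [ 0.5564 -0.0847  0.0961] q [-0.362  0.324  1.746 -0.     1.072  0.282] w 0.0227 F [-2.1  2.3  5.8] M [ 0.61  0.8  -0.02]
jaw z -36.9 tooly [-2.e-04  0.e+00 -1.e+00]
thread z pred 0.0956203203172127
```

The head line reads 79° against 80° expected, so there is no slip in the grip. I'll keep turning.

>>> {"op": "jog_arm", "data": {
  "deltas": [
    [0.02,[0,0.0003,0],0.1],
    [0.02,[0,0.0006,0],0.2],
    [0.02,[0,0.0009,0],0.3],
    [0.02,[0,0.0012,0],0.4],
    [0.02,[0,0.0015,0],0.5],
    [0.02,[0,0.0018,0],0.6],
    [0.02,[0,0.0021,0],0.7],
    [0.02,[0,0.0024,0],0.8]
  ]
}}

```text
clock: 13.15
eef_pos: [0.5567, -0.084, 0.094]
tcp_rot: [-0.136, 2.157, -2.154]
ft_force: [-2.0, 5.7, 7.1]
gripper_width: 0.023
```

>>> {"op": "jog_arm", "data": {
  "deltas": [
    [0.02,[0,0.0003,0],0.1],
    [0.02,[0,0.0006,0],0.2],
    [0.02,[0,0.0009,0],0.3],
    [0.02,[0,0.0012,0],0.4],
    [0.02,[0,0.0015,0],0.5],
    [0.02,[0,0.0018,0],0.6],
    [0.02,[0,0.0021,0],0.7],
    [0.02,[0,0.0024,0],0.8]
  ]
}}

```text
clock: 13.82
eef_pos: [0.5575, -0.0844, 0.0918]
tcp_rot: [-0.644, -1.835, 1.833]
ft_force: [-0.3, 4.6, 5.9]
gripper_width: 0.0226
```

```bash
python3 - <<'E'
from h import *
s,R=st()
print("thread z pred",.1048-.002865*(s['qpos'][5]+2.922))
E
```

```text
t 13.82 p [ 0.5575 -0.0844  0.0918] q [-3.610e-01  3.310e-01  1.747e+00  1.000e-03  1.062e+00  1.882e+00] w 0.0226 F [-0.3  4.6  5.9] M [0.9  0.21 0.09]
jaw z -128.58 tooly [ 2.4e-03  2.0e-04 -1.0e+00]
thread z pred 0.09103630459992179
```

Joint 6 is at 1.88. I'll go on to about 3.0.

>>> {"op": "jog_arm", "data": {
  "deltas": [
    [0.02,[0,0.0003,0],0.1],
    [0.02,[0,0.0006,0],0.2],
    [0.02,[0,0.0009,0],0.3],
    [0.02,[0,0.0012,0],0.4],
    [0.02,[0,0.0015,0],0.5],
    [0.02,[0,0.0018,0],0.6],
    [0.02,[0,0.0021,0],0.7],
    [0.02,[0,0.0024,0],0.8]
  ]
}}

```text
clock: 14.48
eef_pos: [0.5573, -0.0848, 0.0893]
tcp_rot: [-1.163, -1.282, 1.28]
ft_force: [-1.1, 3.1, 4.4]
gripper_width: 0.0228
```

>>> {"op": "jog_arm", "data": {
  "deltas": [
    [0.02,[0,0.0003,0],0.1],
    [0.02,[0,0.0006,0],0.2],
    [0.02,[0,0.0008,0],0.3],
    [0.02,[0,0.0008,0],0.33],
    [0.02,[0,0.0008,0],0.33],
    [0.02,[0,0.0008,0],0.33]
  ]
}}

```text
clock: 14.98
eef_pos: [0.5569, -0.0849, 0.0882]
tcp_rot: [-1.309, -1.041, 1.04]
ft_force: [-1.6, 2.3, 6.0]
gripper_width: 0.0229
```

```bash
python3 - <<'E'
from h import *
s,R=st()
print("thread z pred",.1048-.002865*(s['qpos'][5]+2.922))
E
python3 look.py 9
```

```text
t 14.98 p [ 0.5569 -0.0849  0.0882] q [-0.362  0.336  1.749  0.     1.056  3.007] w 0.0229 F [-1.6  2.3  6. ] M [0.62 0.32 0.03]
jaw z 166.98 tooly [ 1.1e-03 -4.0e-04 -1.0e+00]
thread z pred 0.08781357593097837
scene [285 164]
top [296 192]
```

View pics/scene9.png

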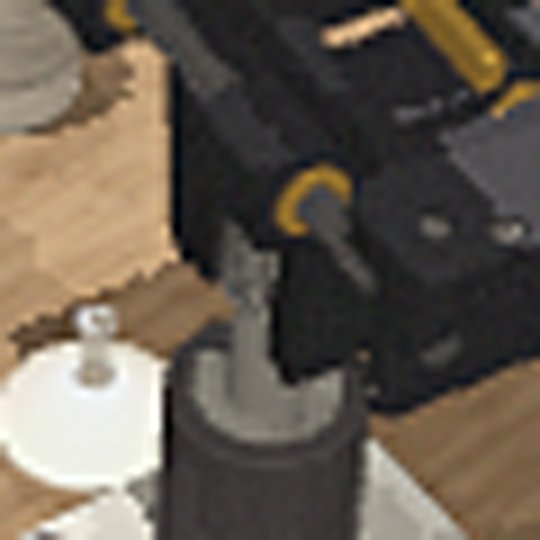

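>>> {"op": "jog_arm", "data": {
  "deltas": [
    [0.02,[0,0,0],0],
    [0.02,[0,0,0],0]
  ]
}}

```text
clock: 15.25
eef_pos: [0.5569, -0.0849, 0.0882]
tcp_rot: [-1.309, -1.041, 1.04]
ft_force: [-0.4, 2.8, 6.0]
gripper_width: 0.0232
```

```bash
python3 - <<'E'
from h import *
s,R=st()
print(env.close_job())
E
```

```text
t 15.25 p [ 0.5569 -0.0849  0.0882] q [-0.362  0.336  1.749  0.     1.056  3.007] w 0.0232 F [-0.4  2.8  6. ] M [ 0.59  0.29 -0.02]
jaw z 166.98 tooly [ 1.1e-03 -3.0e-04 -1.0e+00]
the job is handed in; nothing more can be done
None
```

I pulled the steel thumbscrew out of the cup, set it in the boss, turned it back until the lugs dropped, then turned it forward about 340°. I handed the job in at 15.3 s with the gripper still holding the head at the 30 N grip setting; no verdict was reported.

- **On the lands:** contact came at TCP height 0.1136 m with about 9 N, and the lugs roughly square to the slots.
- **Drop:** the upward force vanished after about 63° of anticlockwise turn. The screw then followed down to about 8.8 mm below the mouth, against 8.75 mm given.
- **Thread:** the height followed the thread pitch within about 1 mm throughout. A head-line check early in the forward turn gave 79° against 80° expected, so there was no slip up to then.
- **At hand-in:** the lugs were about 25.4 mm below the mouth, within the 22.3 to 29.8 mm allowed. They were about 20° short of a full turn, because joint 6 was near its limit; the tolerance is 43°. The tool was upright and at rest, with about 6 N axial force.

- **Not confirmed:** at the end the gripper hid the head line in the camera view, so the final angle comes from the joint reading.
- **Funnel and loupe:** the funnel was unmoved in the last picture. The loupe was in place when the screw came out of the cup, and the arm did not go near it afterwards.

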